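Pin the crank on the slab roller

ROBOT

A 6-joint arm with a two-finger parallel gripper is mounted at the origin on a cart in front of the work surface, level with it; the furniture and walls round the work are solid. World frame = base frame: x ahead of the robot, y to its left, z up, the work surface at z = 0. Lengths are in mm, angles in rad, forces in N, time in s.
With the tool pointing down it reaches from about 300 to 775 mm from the base axis. Payload 14.6 kg.
Tool frame: the origin (TCP) lies midway between the tips of the shut fingers; the grasp point (between the pads) lies behind it (manip.grip_depth is the z of the grasp point in the tool frame, in mm); z points along the fingers, y is the line along which they close (so a half turn about z gives the same grasp; the last joint's range is limited). The gripper opens to 94 mm and grips with 3 to 60 N. Pads are 16 mm wide; open, the fingers measure 119 mm over their backs; the gripper's body (75 mm by 177 mm) begins 78 mm behind the grasp point.
Start: joints at [-1.211, 0.3, 1.521, -0, 1.321, -0.067], TCP at [227.67, -500.655, 184.846] pointing down, gripper open.
Joint ranges: [-3.03, 3.03], [-0.79, 2.21], [0.23, 2.52], [-1.04, 4.18], [0, 3.07], [-2.55, 2.55]. Speed limits (rad/s): [2.22, 2.22, 2.57, 3.14, 3.14, 3.14].

INTERFACE

Orientations are given as [roll, pitch, yaw] about the fixed x, y, z axes, in that order (R = Rz(yaw) Ry(pitch) Rx(roll)).
In Python, from cell import manip gives the robot as it stands.
- The arm moves only by the shell command python3 -m creep 'ROWS' [OPENING] [FORCE]. ROWS is one flat JSON list of numbers that holds 1 to 5 rows one after another, with no inner brackets; each row has 6 numbers: dx, dy, dz in mm, then a rotation vector rx, ry, rz in rad; each row is the pose to reach, as a shift and turn from the pose commanded when the command began, along the tool's axes at that moment; what a row does not reach only later rows make up. A row lasts 1/10 s, in which the tool goes at most 50 mm and 0.15 rad, less where a joint would pass 70% of its speed; a pose out of reach is approached as far as the arm can. OPENING is the finger opening in mm, set as the command begins (- or left out keeps the last). The fingers move at their own pace and stop on an object; FORCE is the grip in N (left out, the last holds). Time passes only in rows, so rows that do not move let the fingers close. It prints the time, the measured TCP pose, the force, the opening and the grip force at its end. Input that does not fit is refused with a message, and nothing moves.
- manip.read_state(): the state, without advancing time (a new reading comes with each control period).
- manip.camera(name): name is "side" or "top" or "wrist"; returns (picture, depth): 384x512x3 uint8, red, green, blue; 384x512 float32, mm along the optical axis (not along the pixel's ray), 0 where there is no reading.
- manip.camera_info(name): a dict with "K" (3x3 intrinsics, pixels), "rvec" (rotation vector, rad) and "tvec" (3), from world to camera coordinates, as OpenCV has them; the wrist camera has in their place "mount" (4x4, takes a point from camera to tool coordinates, whose origin is the TCP and whose axes are the flange's). Camera axes: x right, y down, z forward; pixel columns grow to the right and rows downward; lengths in mm; the calibration is good to about 2 mm. A picture is of the moment at which its call begins: read the wrist's pose just before it. camera_info takes no time and is no camera call.
- manip.sign_off(): hands the job in; it is judged then, once.
The state is a dict: "clock": time; "joints": joint angles; "qd": joint speeds; "effort": joint torques, N m; "eef_pos": TCP position; "eef_rot": TCP orientation; "wrist_force": force on the tool from outside, world axes, zero at the start; "moment": the same for the moment, N m; "finger_gap": finger opening in mm; "finger_force": force on a finger pad.
Only numpy, scipy, OpenCV 4.12 (cv2) and the standard library are available. Lean on these libraries where they do the work, as an engineer would, in place of code of your own. Each camera call takes 0.05 s, during which the arm holds its last target. There are 200 camera calls.

TASK

The crank is on the square shaft of the bench slab roller but nothing keeps it there. Take the linch pin from the wooden block, push it gently down through the hole in the top of the shaft end until its collar sits flat on the shaft, with the open ring on the side of the shaft's free end; then flip the sprung ring down over the end of the shaft so that it snaps shut round the foot of the pin. Do not force the pin against the steel, and leave the jars beside the work standing where they are.

Things in the scene. Friction and masses are not known exactly. Their poses are not given: they have to be found in the camera images.
- linch_pin: Plain steel linch pin, 80 g, upright in the wooden block at the start. Origin: centre of the collar's underside, z up. Collar dia 18, 4 mm high; above it a square head 14 x 14 mm up to z = 36 mm: grip its +-y faces, fingertips no lower than z = 15 mm (a hinge bar runs along y at z = 8 mm, 40 mm long). The open ring points to the pin's -x.
- pin_foot (a point): Lower end of the pin, z = -40 mm in its frame. The shank below the collar is dia 9; its last 3 mm taper to dia 7.5.
- ring (a joint): Hinge of the pin's sprung ring, a U loop of 5 mm bar, 41 mm wide, its cross bar 46 mm from the hinge (hinge 8 mm above the collar's underside). 0 = open, level, towards the pin's -x; 1.40 = shut, hanging down, cross bar at the foot of the pin. Over-centre spring: below 0.70 it springs open, above 0.70 it snaps shut by itself; pressing the cross bar down from open takes about 3 N.
- ring_bar (a point): Middle of the ring's cross bar (5 mm thick), moving with the ring.
- slab_roller: Fixed bench slab roller, same axes as shaft_out, which is 12 mm before the origin and 150 mm above. Hole: vertical, dia 10, 1 mm chamfer, through the shaft, 18 mm from its free end, 24 mm from the crank hub (dia 40). A sprung plunger 12 mm down grips the pin: push past it with some newtons; the pin does not fall home. Frame from x = 49 mm on, 177 mm high. Crank handle at y = -62, below z = 95 mm.
- pin_rack: Fixed block of light wood 60 x 90 x 50 mm, its long side along its y, with one vertical through hole dia 11 in the middle; the pin stands in it, its collar on the top. Origin: centre of the underside.
- jar_a: Jar 59 mm wide, 111 mm high, with lid, standing beyond the wooden block; origin: centre of its underside. Leave standing.
- jar_b: Low jar 78 mm wide, 82 mm high, to the left of the work; origin: centre of its underside. Leave standing.
- jar_c: Jar 59 mm wide, 111 mm high, with lid, to the left of the machine; origin: centre of its underside. Leave standing.
- shaft_out (a point): Point fixed to the roller's frame: on the level top of the square shaft (24 x 24 mm, top 150 mm above the table), on its centre line. x runs along the shaft from its free end into the machine, z up. The shaft has end float and stands stiffly anywhere in it: its hole is 2 to 22 mm from this point along +x, and no reading shows where: find it by feel or sight.
Mind the look-alikes: they are no part of the job. What is shaped like the linch_pin but purple is not meant.

How it is judged (in metres and radians):
On the way:
1. the pin stands fully home in the shaft with its ring still open (z of linch_pin in the frame of shaft_out between -0.002 and 0.0015 m and x of linch_pin in the frame of shaft_out between 0 and 0.024 m and y of linch_pin in the frame of shaft_out between -0.004 and 0.004 m and angle between linch_pin's own z axis and vertical below 0.06 rad and value of joint ring below 0.4 rad), for 0.2 s.
At the end, for the whole second after the job is handed in: The linch pin stands upright (within 0.06 rad) in the hole of the shaft, its collar flat on the shaft's top (within 1.5 mm), the ring square over the shaft's end (pin yaw within 0.35 rad of the shaft) and shut (joint above 1.3 rad), at rest (z of linch_pin in the frame of shaft_out between -0.002 and 0.0015 m and x of linch_pin in the frame of shaft_out between 0 and 0.024 m and y of linch_pin in the frame of shaft_out between -0.004 and 0.004 m and angle between linch_pin's own z axis and vertical below 0.06 rad and angle between the x axis of linch_pin and the x axis of shaft_out, either way round below 0.35 rad and value of joint ring above 1.3 rad and linear speed of linch_pin below 0.02 m/s); the robot touches nothing.
It fails at once if the pin or its ring is pressed against the slab roller or its shaft with more than 40 N (contact force between linch_pin and slab_roller above 40 N).
It fails at once if a jar beside the work is moved by more than 20 mm (distance of any of jar_a, jar_b, jar_c from where it was at the start of the episode above 0.02 m).
It also fails if it takes over 72 s, if anything falls off the work surface, if the arm or the gripper's body presses on something with over 40 N, if the wrist force passes 120 N, or if a joint passes its speed limit or range.

## Working session

There is one attempt and no reset: what is moved stays moved. The work goes in short steps, Python scripts to look and compute and a shell command to move; the robot and the scene stay as the last step left them, time stands still between calls to the robot, and variables do not carry over. Pictures are saved under pics/ and viewed, at most 13 in all, crops included, and the job is handed in when it is done.

```bash
mkdir -p pics; ls
cat > h.py <<'E'
import numpy as np,cv2
from cell import manip
from scipy.spatial.transform import Rotation as R
def pose():
    s=manip.read_state(); T=np.eye(4); T[:3,:3]=R.from_euler('xyz',s['eef_rot']).as_matrix(); T[:3,3]=s['eef_pos']; return T
def cam(n):
    T=pose(); im,d=manip.camera(n); i=manip.camera_info(n)
    if n=='wrist': M=T@np.array(i['mount'])
    else:
        M=np.eye(4); r=cv2.Rodrigues(np.array(i['rvec'],float))[0]; M[:3,:3]=r.T; M[:3,3]=-r.T@np.array(i['tvec'],float).ravel()
    return im,d,np.array(i['K']),M
def cloud(d,K,M):
    v,u=np.mgrid[:d.shape[0],:d.shape[1]]
    p=np.stack([(u-K[0,2])/K[0,0]*d,(v-K[1,2])/K[1,1]*d,d],-1)
    return p@M[:3,:3].T+M[:3,3]
def ray(u,v,K,M,z):
    r=M[:3,:3]@np.array([(u-K[0,2])/K[0,0],(v-K[1,2])/K[1,1],1]); return M[:3,3]+r*(z-M[2,3])/r[2]
def proj(p,K,M):
    c=M[:3,:3].T@(np.array(p)-M[:3,3]); return (K@c)[:2]/c[2]
E
python3 - <<'E'
from h import *
print(manip.read_state(), manip.grip_depth)
for n in('top','side'):
    im,d,K,M=cam(n); cv2.imwrite(f'pics/{n}0.png',im[...,::-1]); np.savez(f'{n}0.npz',im=im,d=d,K=K,M=M); print(n,M[:3,3],M[:3,2],K[0,0])
E
```

```text
pics
{'clock': 0.0, 'joints': array([-1.21057696e+00,  3.00462759e-01,  1.52155066e+00, -3.51618574e-05,
        1.32072560e+00, -6.66261327e-02]), 'qd': array([ 0.00113826, -0.0013577 ,  0.00024039, -0.00126038,  0.00069898,
       -0.0011063 ]), 'effort': array([-1.19651755e-03, -5.31803727e+01, -3.52734661e+01,  7.07949582e-02,
        2.44173640e-02, -1.04393084e-04]), 'eef_pos': array([ 227.57656147, -500.39930926,  184.30379389]), 'eef_rot': array([-3.14044656e+00, -4.23391600e-05,  4.26854193e-01]), 'wrist_force': array([ 0.41328665, -0.07860882,  0.37561338]), 'moment': array([-0.05805528,  0.01451883, -0.0090678 ]), 'finger_force': 0.0, 'finger_gap': 93.74688548769804} -18.8
top [ 359.53680221  -55.43214553 1426.58928979] [ 0.15824398  0.0142067  -0.98729783] 462.1002348980989
side [   58.63725006 -1165.37267785   661.01338499] [ 0.38885417  0.82618982 -0.40767979] 389.6676421322107
```

View pics/top0.png

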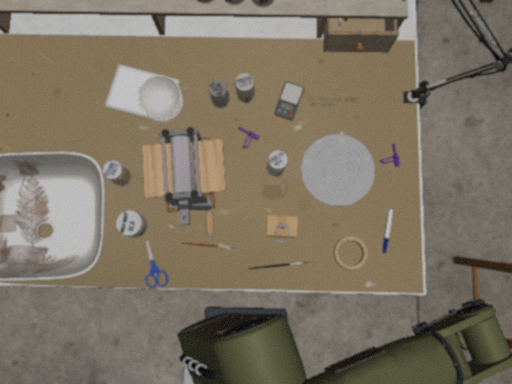

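View pics/side0.png

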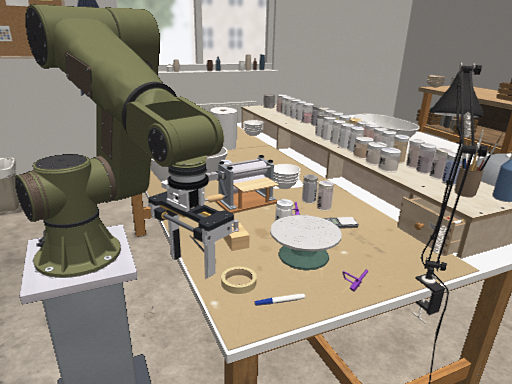

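The top view has world +x up and +y left. The pin stands in the block at about (282,226), the roller's shaft end with the crank is near (185,210), jar_a is at (277,160), jar_b at (130,222) and jar_c at (115,172). The purple decoys lie flat elsewhere.

Run:
```python
from h import *
f=np.load('top0.npz'); im,d,K,M=f['im'],f['d'],f['K'],f['M']; P=cloud(d,K,M)
a=cv2.resize(im[185:255,160:310,::-1],None,fx=5,fy=5,interpolation=cv2.INTER_CUBIC); cv2.imwrite('pics/crop1.png',a)
Z=P[...,2]
def reg(u0,u1,v0,v1,z0,z1):
    s=P[v0:v1,u0:u1].reshape(-1,3); s=s[(s[:,2]>z0)&(s[:,2]<z1)]
    if len(s)<3: print('few',len(s));return
    print(len(s),s.mean(0).round(1),s.min(0).round(1),s.max(0).round(1)); 
    return s
s=reg(258,308,210,242,44,55); print(cv2.minAreaRect(s[:,:2].astype(np.float32)))
reg(258,308,210,242,58,100)
s=reg(170,205,190,230,144,156); print(cv2.minAreaRect(s[:,:2].astype(np.float32)))
s=reg(140,226,120,215,20,30)
s=reg(140,226,120,215,160,200); print(cv2.minAreaRect(s[:,:2].astype(np.float32)))
for b in [(262,294,145,178,95,120),(112,148,205,240,70,95),(98,132,155,186,95,120)]: reg(*b)
np.set_printoptions(linewidth=250)
print(Z[196:226:1,176:196].round(0).astype(int))
```

```text
504 [ 475.3 -119.7   49.6] [ 431.1 -164.2   44. ] [505.9 -74.5  55. ]
((468.00421142578125, -119.7868881225586), (89.82015228271484, 74.15132141113281), 87.93826293945312)
81 [ 461.  -119.8   67.1] [ 427.6 -139.6   58. ] [ 482.4 -100.7   89.5]
240 [507.6 156.7 150. ] [464.4 107.6 144.2] [560.2 196.9 156. ]
((512.134765625, 151.6883544921875), (94.85004425048828, 89.61143493652344), 1.1778994798660278)
78 [546.8 141.8  23.7] [502.4  95.7  20.1] [742.9 308.   29.7]
1135 [632.6 172.  165.9] [507.6 108.4 160. ] [736.3 235.  183.7]
((620.4229736328125, 170.83448791503906), (227.2327117919922, 109.79228973388672), 6.071222305297852)
314 [ 661.3 -102.   108.5] [ 632.6 -131.8   95.1] [691.2 -72.9 116.7]
534 [471.1 328.4  80.7] [434.4 291.5  70.4] [508.  366.5  89.6]
341 [620.6 380.  108. ] [576.8 349.9  95.2] [650.6 422.1 120. ]
[[ 162  163  166  164  161  163  164  161  165  163  169  165  164  161  163  165  177  177  178  181]
 [ 166  164  162  164  165  164  160  163  160  160  165  159  159  154  155  149  150  145  140  140]
 [ 155  152  155  158  158  152  159  155  158  156  155  145
[... 2123 characters left out ...]
  149  147  150  148  145  152  143  144  151  134    4    4   -2    6    3    1]
 [   0    2   -2    7  148  152  148  143  148  151  147  149  158  137    3    7    6    6    4    1]
 [   1    6    2    9  150  148  147  147  144  151  148  151  150  132    3    4    1    5    2    7]
 [   4    3   -1   -3  150  149  150  151  146  153  153  152  147  130    1    4    6    8    2    4]
 [   5   -1    3    2  149  152  151  149  145  155  152  152  153  137    1    0    6   -3    6    0]
 [   2    3   -1    1  146  140  143  136  133  132  134  125  126    3    4    1    3    6    0    3]
 [   0    2    5    7   10    2   -2    2    4   -1    4    0    4    4    0    5    3   -2    5    2]]
```

View pics/crop1.png

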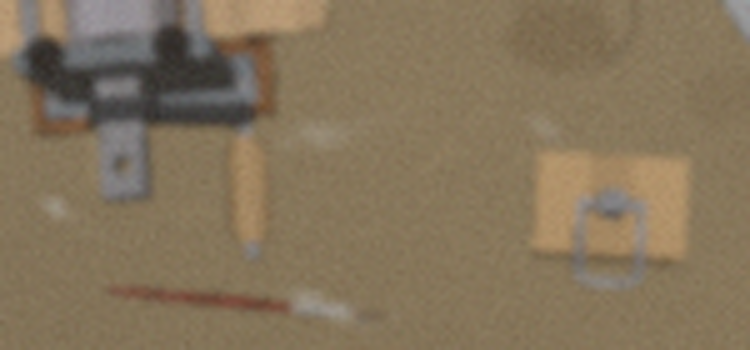

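The crop shows the shaft hole clearly at about (184.4,217.5) full-frame. The pin head sits at about (281.8,225) with its ring towards the robot (-x), so the pin is already close to aligned with the shaft.

Run:
```python
from h import *
f=np.load('top0.npz'); im,d,K,M=f['im'],f['d'],f['K'],f['M']; P=cloud(d,K,M)
print('hole',ray(184.3,217.4,K,M,150)); print('shaft end L/R',ray(179.5,224.5,K,M,150),ray(188,224.5,K,M,150))
print('ring bar',ray(281.7,240.8,K,M,58),'head',ray(281.7,223.5,K,M,86))
w=manip.camera_info('wrist'); print(np.array(w['mount']).round(3),w['K'])
T=pose()
G=np.eye(4);G[:3,:3]=np.diag([1,-1,-1.]);
for p in([480,-120,230],[480,-120,180]):
    print((T[:3,:3].T@(np.array(p)-T[:3,3])).round(1), R.from_matrix(T[:3,:3].T@G[:3,:3]).as_rotvec())
```

```text
hole [482.6775793  154.22906427 150.        ]
shaft end L/R [462.67388998 166.61785809 150.        ] [463.19413588 143.04433793 150.        ]
ring bar [ 428.74836681 -121.22855199   58.        ] head [ 477.30372187 -119.21148394   86.        ]
[[ 1.00000e-03 -9.58000e-01 -2.88000e-01  8.44270e+01]
 [ 1.00000e+00  1.00000e-03  0.00000e+00 -1.15300e+00]
 [-0.00000e+00 -2.88000e-01  9.58000e-01 -1.99548e+02]
 [ 0.00000e+00  0.00000e+00  0.00000e+00  1.00000e+00]] [[286.40158392   0.         254.72855495]
 [  0.         286.40158392 193.42846902]
 [  0.           0.           1.        ]]
[ 387.3 -241.9  -45.4] [-9.70080146e-04  1.56094438e-04  4.26796043e-01]
[ 387.2 -241.8    4.6] [-9.70080146e-04  1.56094438e-04  4.26796043e-01]
```

```bash
python3 -m creep '[45, -28, -15, 0, 0, 0.1, 90, -56, -15, 0, 0, 0.2, 135, -84, -15, 0, 0, 0.3, 180, -112, -15, 0, 0, 0.427, 220, -137, -15, 0, 0, 0.427]' 60
python3 - <<'E'
from h import *
T=pose();print((T[:3,:3].T@(np.array([478,-120,180])-T[:3,3])).round(1), R.from_matrix(T[:3,:3].T@np.diag([1,-1,-1.])).as_rotvec())
E
```

```text
clock: 0.6
eef_pos: [365.0, -293.4, 199.8]
eef_rot: [-3.141, 0.0, -0.005]
wrist_force: [0.7, -1.5, -0.7]
finger_gap: 61.0
finger_force: 0.0
[ 112.2 -173.9   19.8] [-9.52140384e-05  8.19050438e-05 -5.01369490e-03]
```

```bash
python3 -m creep '[28, -43, 10, 0, 0, 0, 56, -86, 20, 0, 0, 0, 84, -130, 20, 0, 0, 0, 112, -174, 20, 0, 0, -0.005, 112, -174, 20, 0, 0, -0.005]' 60
python3 - <<'E'
from h import *
im,d,K,M=cam('wrist'); cv2.imwrite('pics/w1.png',im[...,::-1]); np.savez('w1.npz',im=im,d=d,K=K,M=M); print(pose().round(2))
P=cloud(d,K,M); s=P[(P[...,2]>45)&(P[...,2]<53)&(P[...,0]<540)]; print(s.mean(0),s.min(0),s.max(0))
E
```

```text
clock: 1.1
eef_pos: [477.9, -117.5, 179.5]
eef_rot: [-3.141, 0.0, 0.009]
wrist_force: [0.4, 0.0, 0.7]
finger_gap: 60.1
finger_force: 0.0
[[ 1.0000e+00  1.0000e-02 -0.0000e+00  4.7752e+02]
 [ 1.0000e-02 -1.0000e+00  0.0000e+00 -1.1845e+02]
 [-0.0000e+00 -0.0000e+00 -1.0000e+00  1.7945e+02]
 [ 0.0000e+00  0.0000e+00  0.0000e+00  1.0000e+00]]
[ 477.37346364 -119.23747472   49.68539044] [ 443.17650712 -165.57539604   45.08175208] [539.57125735 163.42143372  52.93758148]
```

View pics/w1.png

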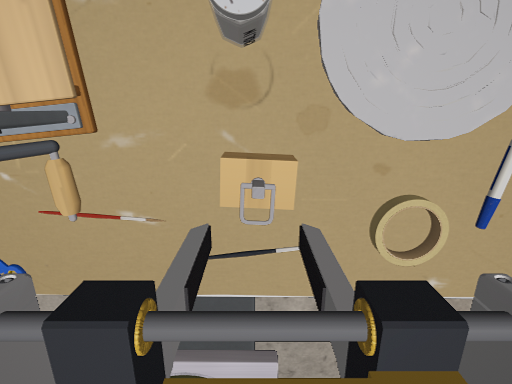

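The wrist view shows the pin head at about (258,186), its ring cross bar at (257,222), and the block from (220,152) to (297,210).

Run:
```python
from h import *
f=np.load('w1.npz'); im,d,K,M=f['im'],f['d'],f['K'],f['M']; P=cloud(d,K,M)
Z=P[...,2]
b=np.zeros(Z.shape,bool); b[145:230,215:302]=1
for z0,z1 in((46,53),(55,63),(80,92)):
    m=b&(Z>z0)&(Z<z1); s=P[m]; v,u=np.where(m); print(z0,len(s),np.median(s,0).round(1),s.min(0).round(1),s.max(0).round(1),(u.min(),u.max(),v.min(),v.max()),cv2.minAreaRect(s[:,:2].astype(np.float32)))
g=im[170:230,235:282]; cv2.imwrite('pics/w1c.png',cv2.resize(g[...,::-1],None,fx=10,fy=10,interpolation=cv2.INTER_CUBIC))
```

```text
46 3193 [ 480.3 -119.3   49.7] [ 443.2 -165.6   46.1] [506.3 -74.2  52.9] (np.int64(220), np.int64(297), np.int64(157), np.int64(209)) ((474.57086181640625, -119.71900939941406), (90.0154037475586, 60.367210388183594), 87.88372039794922)
55 530 [ 455.2 -118.3   59.5] [ 426.5 -140.    55.2] [481.9 -99.   62.7] (np.int64(240), np.int64(275), np.int64(180), np.int64(224)) ((454.17559814453125, -119.50931549072266), (40.805763244628906, 55.45878601074219), 89.8292007446289)
80 169 [ 475.4 -119.8   85.4] [ 468.2 -126.4   80. ] [ 481.8 -113.4   87. ] (np.int64(252), np.int64(264), np.int64(185), np.int64(198)) ((475.01007080078125, -119.86627197265625), (13.613513946533203, 12.953176498413086), 0.9296858906745911)
```

View pics/w1c.png

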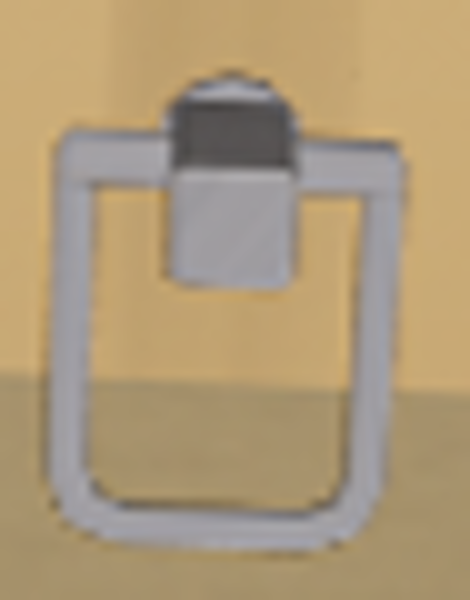

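```bash
python3 -m creep '[-2.6, 1.5, 35, 0, 0, 0, -2.6, 1.5, 70, 0, 0, -0.01, -2.6, 1.5, 100, 0, 0, -0.01, -2.6, 1.5, 113, 0, 0, -0.01, -2.6, 1.5, 113, 0, 0, -0.01]' 40
python3 -c "
from h import *
for i in range(1): print(manip.read_state()['eef_pos'],manip.read_state()['eef_rot'],manip.read_state()['wrist_force'])"
```

```text
clock: 1.65
eef_pos: [472.8, -123.2, 65.8]
eef_rot: [-3.141, 0.003, 0.014]
wrist_force: [-0.3, 0.3, 0.1]
finger_gap: 40.0
finger_force: 0.0
[ 472.82524367 -123.24515172   65.77900672] [-3.14074177e+00  2.64858934e-03  1.37606960e-02] [-0.31907904  0.2997515   0.11280004]
```

```bash
for i in 1 2 3; do python3 -m creep '[0, 0, 0, 0, 0, 0]' | head -3; done
```

```text
clock: 1.75
eef_pos: [474.3, -123.4, 68.0]
eef_rot: [3.141, -0.001, 0.014]
clock: 1.85
eef_pos: [474.6, -123.2, 68.3]
eef_rot: [3.141, -0.002, 0.014]
clock: 1.95
eef_pos: [474.4, -123.0, 68.0]
eef_rot: [3.141, -0.002, 0.015]
```

```bash
python3 -m creep '[0.5, -3.2, 1.2, 0, 0, 0.03, 0.5, -3.2, 1.2, 0, 0, 0.03, 0.5, -3.2, 1.2, 0, 0, 0.03]' | head -3
python3 -m creep '[0, 0, 0, 0, 0, 0, 0, 0, 0, 0, 0, 0, 0, 0, 0, 0, 0, 0, 0, 0, 0, 0, 0, 0]' 8 40
```

```text
clock: 2.25
eef_pos: [474.5, -119.6, 66.1]
eef_rot: [3.141, -0.001, -0.014]
clock: 2.65
eef_pos: [474.5, -119.7, 65.8]
eef_rot: [3.141, -0.0, -0.015]
wrist_force: [-0.9, -2.5, 5.4]
finger_gap: 11.3
finger_force: 2.6
```

```bash
python3 -m creep '[0, 0, 0, 0, 0, 0, 0, 0, 0, 0, 0, 0, 0, 0, 0, 0, 0, 0]' 8 40
```

```text
clock: 2.95
eef_pos: [474.6, -119.8, 66.0]
eef_rot: [3.141, -0.001, -0.015]
wrist_force: [-0.1, -2.0, 5.0]
finger_gap: 8.1
finger_force: 2.7
```

Run:
```python
from h import *
im,d,K,M=cam('wrist'); cv2.imwrite('pics/w2.png',cv2.resize(im[180:300,180:340,::-1],None,fx=5,fy=5,interpolation=cv2.INTER_CUBIC))
print(manip.read_state()['finger_gap'],manip.read_state()['finger_force'])
```

```text
7.874819315079408 2.745046487543732
```

View pics/w2.png

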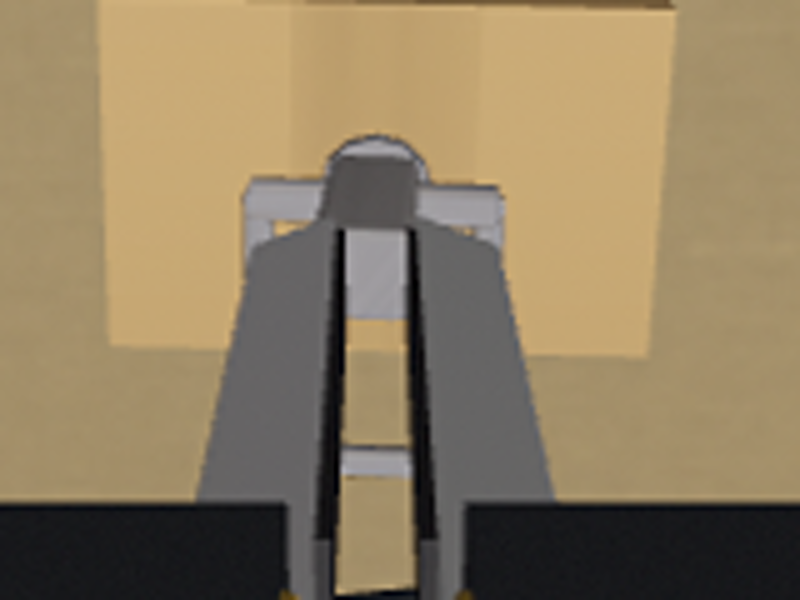

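The picture shows the head held between both pads, so the grasp is geometrically right, but the grip force reads low. I'll command a full close.

```bash
python3 -m creep '[0, 0, 0, 0, 0, 0, 0, 0, 0, 0, 0, 0]' 0 40; python3 -m creep '[0, 0, 0, 0, 0, 0, 0, 0, 0, 0, 0, 0]' 0 40
```

```text
clock: 3.2
eef_pos: [474.8, -120.0, 66.3]
eef_rot: [3.141, -0.001, -0.015]
wrist_force: [-0.6, -3.9, 7.4]
finger_gap: 0.5
finger_force: 3.4
clock: 3.4
eef_pos: [474.8, -120.0, 66.3]
eef_rot: [3.141, -0.001, -0.015]
wrist_force: [-0.4, -4.3, 7.6]
finger_gap: 0.4
finger_force: 3.5
```

Run:
```python
from h import *
im,d,K,M=cam('wrist'); cv2.imwrite('pics/w3.png',cv2.resize(im[200:290,200:320,::-1],None,fx=6,fy=6,interpolation=cv2.INTER_CUBIC))
P=cloud(d,K,M); np.set_printoptions(linewidth=250)
print(P[205:270:3,240:275:2,2].round(0).astype(int))
```

```text
[[ 50  50  49  50  50  50  50  50  50  49  50  49  50  49  50  49  50  51]
 [ 50  50  50  51  52  53  53  54  54  52  50  50  50  49  50  50  50  49]
 [ 50  50  50  56  57  57  56  56  57  55  54  52  51  50  50  49  50  49]
 [ 49  50  63  63  64  64  62  63  64  62  63 266  50  49  51  49  50  50]
 [ 60  59  68  69  69  69  69  69  69  70  68  59  58  60  60  59  60  59]
 [ 61  75  75  75  75  75  76  76  75  76  73  62  63  62  61  63  63  62]
 [ 60  81  80  81  81  80  80  81  81  81  77  63  61  63  63  64  63  63]
 [ 84  85  92  91  92  91  87  87  87  92  92  92  91  90  50  49  50  61]
 [ 95  95  97  96  95  97  94  92  93  96  96  96  96  97  98  96  96  62]
 [101  99 101 100 100 101  97  98  99 101 101 102 101 100 100 101 102  61]
 [106 104 106 106 106 106 101 102 102 105 105 105 105 105 106 105 105 105]
 [109 109 109 110 109 109 106 106 106 109 108 110 110 108 110 109 110 110]
 [113 113 114 114 114 114 110 111 109 115 113 113 114 113 114 114 112 113]
 [118 118 116 118 117 117 114 114 114 118 117 117 117 117 117 118 118 117]
 [121 122 121 121 121 120 118 118 118 121 121 121 121 120 121 121 120 121]
 [124 124 125 124 125 124 121 120 121 124 125 125 124 123 124 125 125 125]
 [128 128 128 129 128 128 125 126 125 129 128 128 127 128 128 128 127 128]
 [132 132 132 131 131 131 128 129 129 132 131 131 130 132 130 131 131 131]
 [133 266 134 134 134 134 131 131 132 134 134 134 134 134 134 134 134 134]
 [136 138 138 137 137 136 134 134 134 137 138 137 137 137 137 137 138 137]
 [140 140 140 140 140 140 137 138 137 140 140 141 140 140 141 140 139 140]
 [142 143 143 143 143 142 141 140 140 141 143 143 142 144 143 143 143 144]]
```

View pics/w3.png

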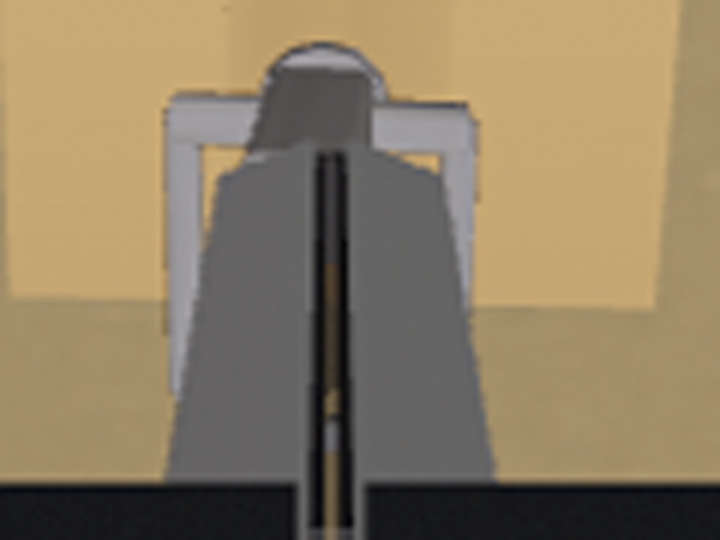

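The fingers have closed above or through the skewed head. I'll check the fingertip position in the tool frame from the depth data.

Run:
```python
from h import *
f=np.load('w1.npz'); d,K,M=f['d'],f['K'],f['M']; mt=np.array(manip.camera_info('wrist')['mount'])
P=cloud(d,K,mt)
for v in range(222,262,4): print(v,[P[v,u].round(0) for u in (200,206,304,310,318) if P[v,u,2]<60])
im,d,K,M=cam('wrist');P=cloud(d,K,mt)
for v in range(215,250,3): print(v,[P[v,u].round(0).astype(int).tolist() for u in (244,248,254,258,264,268)])
```

```text
222 []
226 [array([  9., -37., -25.]), array([  9., -33., -26.]), array([  9.,  31., -26.]), array([  9.,  35., -25.])]
230 [array([  9., -36., -32.]), array([  7., -33., -27.]), array([  9.,  30., -32.]), array([  9.,  34., -31.]), array([  9.,  39., -31.])]
234 [array([  9., -35., -37.]), array([  8., -32., -35.]), array([  8.,  30., -35.]), array([  9.,  33., -38.]), array([  9.,  38., -37.])]
238 [array([  9., -34., -43.]), array([  7., -31., -39.]), array([  8.,  29., -40.]), array([  9.,  32., -43.]), array([  9.,  37., -43.])]
242 [array([  9., -33., -48.]), array([  4., -31., -38.]), array([  6.,  29., -42.]), array([  9.,  31., -48.]), array([  9.,  36., -49.])]
246 [array([  8., -32., -51.]), array([  2., -31., -39.]), array([  4.,  29., -43.]), array([  9.,  30., -53.]), array([  9.,  35., -54.])]
250 [array([  7., -32., -55.]), array([ -0., -31., -40.]), array([  1.,  29., -43.]), array([  7.,  30., -55.]), array([  9.,  34., -58.])]
254 [array([  7., -31., -59.]), array([ -3., -31., -41.]), array([ -2.,  29., -43.]), array([  8.,  29., -61.]), array([  9.,  33., -62.])]

[... 454 characters left out ...]
 9, 5]]
227 [[9, -8, -26], [9, -5, -27], [8, -2, -23], [9, 1, -27], [9, 5, -26], [9, 8, -27]]
230 [[9, -8, -31], [9, -5, -31], [7, -2, -27], [9, 1, -31], [9, 5, -30], [9, 7, -32]]
233 [[10, -8, -37], [10, -5, -37], [8, -2, -33], [9, 1, -35], [9, 5, -36], [10, 7, -37]]
236 [[9, -8, -41], [9, -5, -40], [7, -1, -37], [10, 1, -41], [9, 5, -41], [9, 7, -41]]
239 [[9, -7, -44], [9, -5, -44], [8, -1, -42], [9, 1, -44], [9, 4, -45], [9, 7, -44]]
242 [[9, -7, -48], [10, -5, -49], [7, -1, -45], [9, 1, -49], [9, 4, -48], [9, 7, -48]]
245 [[9, -7, -52], [9, -5, -52], [8, -1, -49], [9, 1, -52], [9, 4, -52], [9, 6, -52]]
248 [[9, -7, -56], [9, -5, -56], [8, -1, -53], [9, 1, -56], [9, 4, -56], [9, 6, -56]]
```

Depth puts the real fingertips about 21 mm behind the TCP, so the grasp was too high. I'll open, back off and measure again.

```bash
python3 -m creep '[0, 0, 0, 0, 0, 0, 0, 0, -5, 0, 0, 0, 0, 0, -10, 0, 0, 0, 0, 0, -10, 0, 0, 0, 0, 0, -10, 0, 0, 0]' 60
python3 - <<'E'
from h import *
im,d,K,M=cam('wrist');P=cloud(d,K,M);Z=P[...,2];b=np.zeros(Z.shape,bool); b[190:290,215:302]=1
mt=np.array(manip.camera_info('wrist')['mount']);Q=cloud(d,K,mt); 
t=(abs(Q[...,1])>24)&(abs(Q[...,1])<45)&(Q[...,0]>5)&(Q[...,0]<12)&(Q[...,2]<-5); print('tip z',np.percentile(Q[t][:,2],[90,97,99,100]))
for z0,z1 in((55,63),(82,92)):
    m=b&(Z>z0)&(Z<z1)&(abs(Q[...,1])<25); s=P[m]; print(z0,len(s),np.median(s,0).round(1),s.min(0).round(1),s.max(0).round(1),cv2.minAreaRect(s[:,:2].astype(np.float32)))
print(pose()[:3,3])
E
```

```text
clock: 4.0
eef_pos: [474.3, -119.4, 75.7]
eef_rot: [-3.142, -0.0, -0.015]
wrist_force: [0.5, -0.3, 0.4]
finger_gap: 37.3
finger_force: 0.0
tip z [-38.57404148 -30.12489111 -27.1183003  -23.10567474]
55 1059 [ 455.3 -117.1   59.5] [ 426.  -138.9   55.2] [481.8 -96.8  62.9] ((454.0873107910156, -117.86682891845703), (40.71144104003906, 55.56887435913086), 87.79904174804688)
82 348 [ 475.6 -118.7   85.4] [ 467.7 -125.9   82. ] [ 482.1 -112.    87.2] ((474.7980651855469, -118.78948211669922), (13.784358024597168, 14.05511474609375), 87.10102081298828)
[ 474.21121131 -119.40084637   75.55758603]
```

```bash
python3 -m creep '[0.5, -0.6, 5, 0, 0, 0.02, 0.5, -0.6, 10, 0, 0, 0.02, 0.5, -0.6, 14, 0, 0, 0.02, 0.5, -0.6, 18, 0, 0, 0.02]' 45
python3 -m creep '[0, 0, 4, 0, 0, 0, 0, 0, 8, 0, 0, 0, 0, 0, 11, 0, 0, 0, 0, 0, 11, 0, 0, 0]' 30
```

```text
clock: 4.45
eef_pos: [474.6, -118.8, 57.0]
eef_rot: [-3.141, 0.001, -0.035]
wrist_force: [0.8, 0.6, -0.3]
finger_gap: 45.2
finger_force: 0.0
clock: 4.85
eef_pos: [474.6, -118.8, 46.2]
eef_rot: [-3.141, 0.001, -0.035]
wrist_force: [-0.0, -0.2, -0.4]
finger_gap: 29.9
finger_force: 0.0
```

```bash
python3 -m creep '[0, 0, 0, 0, 0, 0, 0, 0, 0, 0, 0, 0, 0, 0, 0, 0, 0, 0, 0, 0, 0, 0, 0, 0]' 0 50
```

```text
clock: 5.25
eef_pos: [474.9, -119.2, 46.8]
eef_rot: [3.141, -0.0, -0.035]
wrist_force: [-0.5, -3.3, 0.2]
finger_gap: 13.4
finger_force: 49.9
```

Held: gap 13.4, 50 N. Lift.

```bash
python3 -m creep '[0, 0, -8, 0, 0, 0, 0, 0, -25, 0, 0, 0, 0, 0, -55, 0, 0, 0, 0, 0, -95, 0, 0, 0, 0, 0, -135, 0, 0, 0]'
python3 -m creep '[2, -40, -25, 0, 0, 0, 3, -85, -30, 0, 0, 0, 4, -130, -30, 0, 0, 0, 6, -175, -30, 0, 0, 0, 8, -220, -30, 0, 0, 0]'
python3 -m creep '[0, -25, 0, 0, 0, 0, 0, -45, 0, 0, 0, 0, 0, -52, 0, 0, 0, 0, 0, -52, 0, 0, 0, 0, 0, -52, 0, 0, 0, 0]'
```

```text
clock: 5.75
eef_pos: [474.3, -118.5, 183.5]
eef_rot: [-3.141, 0.001, -0.035]
wrist_force: [1.4, -0.3, -0.6]
finger_gap: 13.5
finger_force: 49.9
clock: 6.25
eef_pos: [490.1, 102.7, 212.4]
eef_rot: [-3.141, -0.0, -0.035]
wrist_force: [0.2, -1.1, -0.6]
finger_gap: 13.6
finger_force: 49.9
clock: 6.75
eef_pos: [492.3, 151.9, 211.8]
eef_rot: [3.141, 0.0, -0.036]
wrist_force: [-0.9, -0.0, -1.0]
finger_gap: 13.8
finger_force: 49.9
```

```bash
python3 -m creep '[0, 0, 0, 0, 0, 0, 0, 0, 0, 0, 0, 0]'
python3 - <<'E'
from h import *
im,d,K,M=cam('wrist'); T=pose(); print(T[:3,3],R.from_matrix(T[:3,:3]).as_euler('xyz')); cv2.imwrite('pics/w4.png',cv2.resize(im[150:300,155:355,::-1],None,fx=4,fy=4,interpolation=cv2.INTER_CUBIC)); np.savez('w4.npz',im=im,d=d,K=K,M=M)
im,d,K,M=cam('top'); np.savez('top1.npz',im=im,d=d,K=K,M=M)
E
```

```text
clock: 6.95
eef_pos: [492.5, 151.9, 211.8]
eef_rot: [-3.142, -0.0, -0.036]
wrist_force: [-0.4, 0.3, -1.6]
finger_gap: 13.7
finger_force: 49.9
[492.4657366  152.04283367 211.75803476] [-3.14154199e+00 -8.02518102e-05 -3.61247552e-02]
```

View pics/w4.png

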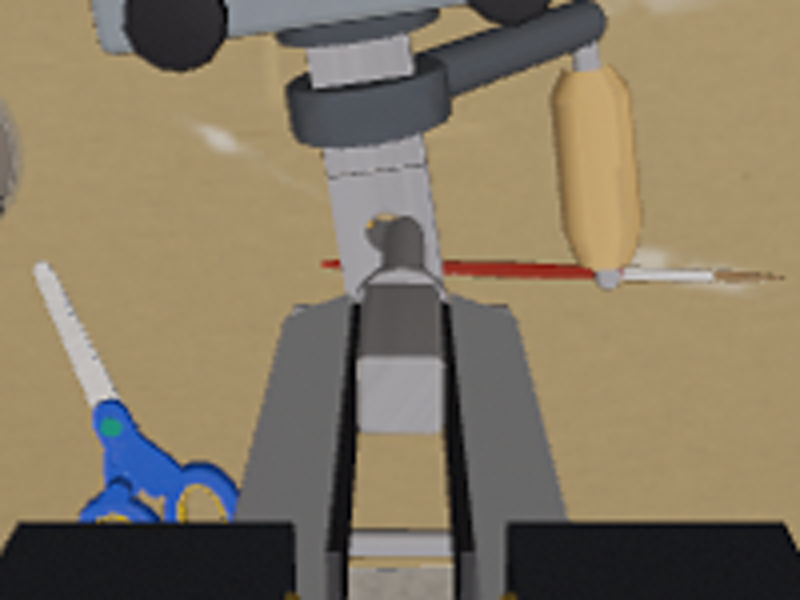

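The wrist view shows the shaft running up-left, turned relative to the tool. The hole, at about (251,207) full-frame, is partly hidden by the pin foot at about (256,206). I'll get the shaft yaw and the hole from depth and the top view.

Run:
```python
from h import *
f=np.load('w4.npz'); im,d,K,M=f['im'],f['d'],f['K'],f['M'];P=cloud(d,K,M)
s=P[(abs(P[...,2]-150)<4)&(P[...,1]>120)&(P[...,1]<190)&(P[...,0]<540)&(P[...,0]>455)]
print(len(s),s.min(0),s.max(0))
for x in range(460,540,5):
    q=s[(abs(s[:,0]-x)<2.5)]
    if len(q)>3: print(x,len(q),np.percentile(q[:,1],[2,98]).round(1),q[:,1].mean().round(1),q[:,2].mean().round(1))
for i in (0,1):
    f=np.load(f'top{i}.npz'); im,d,K,M=f['im'],f['d'],f['K'],f['M'];P=cloud(d,K,M)
    s=P[(abs(P[...,2]-150)<9)&(P[...,1]>120)&(P[...,1]<190)&(P[...,0]<500)&(P[...,0]>440)]
    if i==0: print(cv2.minAreaRect(s[s[:,0]<492][:,:2].astype(np.float32)))
f=np.load('top0.npz'); im,d,K,M=f['im'],f['d'],f['K'],f['M'];P=cloud(d,K,M)
# roller frame yaw: axes from boundary of top plates / base: wood board edges
g=im[212:224,179:190].mean(-1).astype(int); print(g)
```

```text
1219 [466.16961096 141.57506056 146.02671181] [537.04671337 180.22475717 153.99656153]
470 27 [143.7 167.4] 161.5 149.4
475 60 [144.5 168. ] 159.0 149.8
480 62 [144.6 168.5] 159.4 149.5
485 54 [145.2 168.6] 158.9 149.6
490 125 [146.1 169.2] 157.7 149.6
495 117 [146.8 169.9] 158.1 149.6
500 129 [147.3 170. ] 158.7 149.7
505 97 [147.5 174.9] 159.1 149.8
510 64 [142.5 177.9] 161.2 150.6
515 76 [142.5 178. ] 158.9 151.0
520 134 [143.3 176.6] 158.9 150.4
525 140 [149.3 172.9] 160.9 149.6
530 92 [150.5 179.2] 163.5 149.9
535 40 [144.8 177.2] 153.2 151.5
((478.787841796875, 154.72991943359375), (27.348981857299805, 24.174514770507812), 3.4737322330474854)
[[111 118 125 129 131 131 129 129 118 106  96]
 [121 118 122 128 128 125 127 127 121 100  93]
 [120 125 130 129 133 121 129 131 124 103  95]
 [123 124 129 124 122 118 119 126 117 107  94]
 [123 125 124 119 102  99 109 116 118 107  91]
 [120 126 127 113  91  92 105 118 122 106  94]
 [119 122 123 109  94  99 113 123 121 109  97]
 [117 128 124 120 108 112 121 124 118 109  95]
 [124 125 130 130 119 119 124 126 123 111  97]
 [117 124 130 127 129 126 126 131 120 107  97]
 [120 121 127 127 128 129 127 123 126 110  95]
 [114 120 125 123 124 116 116 116 109 102  95]]
```

```bash
python3 -m creep '[-15, 0, 0, 0, 0, -0.07, -35, 0, 0, 0, 0, -0.136, -35, 0, 0, 0, 0, -0.136, -35, 0, 0, 0, 0, -0.136, -35, 0, 0, 0, 0, -0.136]'
python3 -m creep '[0, 0, 0, 0, 0, 0, 0, 0, 0, 0, 0, 0]' >/dev/null
python3 - <<'E'
from h import *
im,d,K,M=cam('wrist'); T=pose(); print(T[:3,3],R.from_matrix(T[:3,:3]).as_euler('xyz')); cv2.imwrite('pics/w5.png',cv2.resize(im[110:260,155:355,::-1],None,fx=4,fy=4,interpolation=cv2.INTER_CUBIC)); np.savez('w5.npz',im=im,d=d,K=K,M=M,T=T)
P=cloud(d,K,M)
s=P[(abs(P[...,2]-150)<4)&(P[...,1]>120)&(P[...,1]<190)&(P[...,0]<540)&(P[...,0]>455)]
for x in range(460,510,5):
    q=s[(abs(s[:,0]-x)<2.5)]
    if len(q)>3: e=np.percentile(q[:,1],[2,98]);print(x,len(q),e.round(1),e.mean().round(2))
mt=np.linalg.inv(T)@M; Q=cloud(d,K,mt)
q=Q[(Q[...,2]>-36)&(Q[...,2]<-30)&(abs(Q[...,1])<6)&(Q[...,0]<9)&(Q[...,0]>-12)]; print('head tool',q.min(0),q.max(0),np.median(q,0))
q=Q[(Q[...,2]>15)&(Q[...,2]<45)&(abs(Q[...,1])<8)&(abs(Q[...,0])<9)]; 
for z in range(0,45,5):
    k=Q[(abs(Q[...,2]-z)<2.5)&(abs(Q[...,1])<12)&(abs(Q[...,0])<12)]
    if len(k)>3: print('shank',z,len(k),k[:,1].min().round(1),k[:,1].max().round(1),k[:,0].max().round(1))
# hole in depth: points well below top within shaft
h=(P[...,2]<143)|(im.astype(int).sum(-1)<270)
W=np.zeros(h.shape,bool)
for v in range(130,230):
    for u in range(210,300):
        p=ray(u,v,K,M,150)
        W[v,u]= abs(p[0]-482)<13 and abs(p[1]-156.5)<8
n,l,st,c=cv2.connectedComponentsWithStats((h&W).astype(np.uint8))
for i in range(1,n):
    if st[i,4]>8: print(st[i],c[i],ray(*c[i],K,M,150))
E
```

```text
clock: 7.55
eef_pos: [457.9, 153.8, 211.7]
eef_rot: [3.142, -0.0, 0.099]
wrist_force: [-0.4, -0.2, -1.2]
finger_gap: 13.6
finger_force: 49.9
[457.60031127 153.82121511 211.48598094] [3.14155693e+00 3.13800410e-04 1.00354351e-01]
465 58 [145.2 166.9] 156.05
470 138 [143.6 167.2] 155.39
475 133 [144.2 167.7] 155.94
480 108 [144.6 168.1] 156.37
485 90 [145.2 168.6] 156.91
490 134 [145.8 169. ] 157.39
495 141 [146.3 169.4] 157.89
500 142 [147.1 169.9] 158.53
505 130 [147.5 175.5] 161.53
head tool [ -7.43734895  -5.98655959 -35.95040171] [  8.36762683   5.57987023 -30.19586137] [  6.53136092  -0.22493462 -33.28850755]
shank 10 21 -4.0 3.1 5.2
shank 15 24 -4.8 3.2 4.9
shank 20 21 -4.9 3.3 4.8
shank 25 21 -5.0 3.4 4.9
shank 30 23 -5.0 3.4 4.9
shank 35 5 -1.7 3.5 4.9
[251 168  10  10  77] [255.4025974  172.19480519] [483.82965385 156.90194724 150.        ]
```

View pics/w5.png

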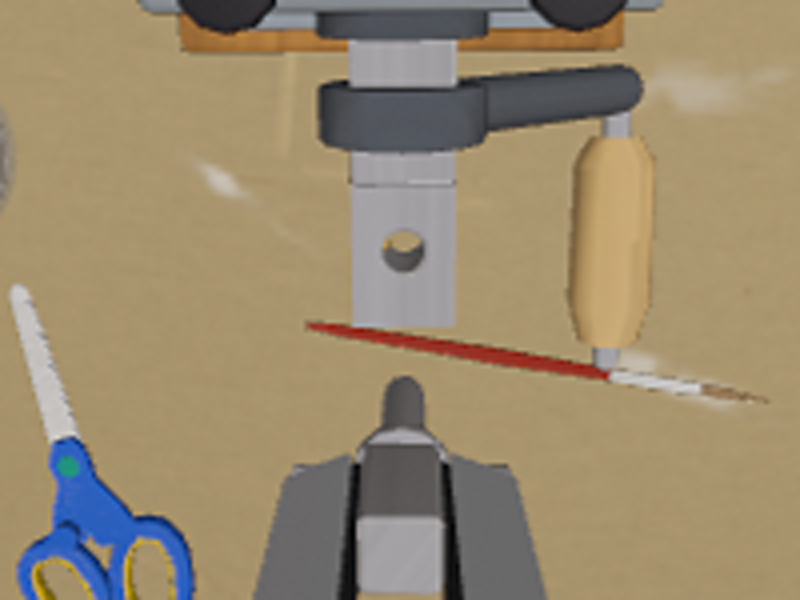

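The picture shows the tool square with the shaft, the hole centre at (255.7,172.3) full-frame and the pin foot in the same column. In tool axes the shift is dx 26.0, dy +0.3.

```bash
python3 -m creep '[14, 0.1, 0, 0, 0, 0, 26, 0.3, 8, 0, 0, 0, 26, 0.3, 16, 0, 0, 0, 26, 0.3, 20, 0, 0, 0, 26, 0.3, 20, 0, 0, 0]'
python3 -m creep '[0, 0, 0, 0, 0, 0, 0, 0, 0, 0, 0, 0]'
```

```text
clock: 8.3
eef_pos: [482.6, 156.1, 191.0]
eef_rot: [3.141, 0.001, 0.101]
wrist_force: [0.7, 0.7, -1.4]
finger_gap: 13.8
finger_force: 49.9
clock: 8.5
eef_pos: [483.3, 156.2, 192.1]
eef_rot: [-3.141, -0.001, 0.101]
wrist_force: [0.8, -0.3, -0.6]
finger_gap: 13.5
finger_force: 49.9
```

```bash
for i in 1; do python3 -m creep '[0, 0, 1, 0, 0, 0, 0, 0, 2, 0, 0, 0, 0, 0, 3, 0, 0, 0, 0, 0, 4, 0, 0, 0]'; done; python3 -m creep '[0, 0, 0.7, 0, 0, 0, 0, 0, 1.4, 0, 0, 0, 0, 0, 2, 0, 0, 0, 0, 0, 2, 0, 0, 0]'
```

```text
clock: 8.9
eef_pos: [483.3, 156.2, 187.6]
eef_rot: [3.142, -0.0, 0.101]
wrist_force: [0.1, -0.1, -1.1]
finger_gap: 13.6
finger_force: 49.9
clock: 9.3
eef_pos: [483.3, 156.2, 185.6]
eef_rot: [3.142, 0.0, 0.101]
wrist_force: [0.3, 0.2, -0.2]
finger_gap: 13.7
finger_force: 49.9
```

```bash
python3 -m creep '[0, 0, 0.7, 0, 0, 0, 0, 0, 1.4, 0, 0, 0, 0, 0, 2, 0, 0, 0, 0, 0, 2, 0, 0, 0]';python3 -m creep '[0, 0, 0.7, 0, 0, 0, 0, 0, 1.4, 0, 0, 0, 0, 0, 2, 0, 0, 0, 0, 0, 2, 0, 0, 0]'
```

```text
clock: 9.7
eef_pos: [483.3, 156.2, 183.6]
eef_rot: [3.142, 0.0, 0.101]
wrist_force: [-0.2, 1.0, -1.1]
finger_gap: 13.7
finger_force: 49.9
clock: 10.1
eef_pos: [483.3, 156.2, 181.6]
eef_rot: [-3.142, 0.0, 0.101]
wrist_force: [0.1, 0.2, -0.9]
finger_gap: 13.7
finger_force: 49.9
```

```bash
python3 -m creep '[0, 0, 1.5, 0, 0, 0, 0, 0, 3, 0, 0, 0, 0, 0, 4, 0, 0, 0, 0, 0, 5, 0, 0, 0]';python3 -m creep '[0, 0, 1, 0, 0, 0, 0, 0, 2, 0, 0, 0, 0, 0, 3, 0, 0, 0, 0, 0, 3, 0, 0, 0]'; python3 -m creep '[0, 0, 1, 0, 0, 0, 0, 0, 2, 0, 0, 0, 0, 0, 2, 0, 0, 0]'
```

```text
clock: 10.5
eef_pos: [483.3, 156.2, 176.5]
eef_rot: [-3.142, 0.0, 0.101]
wrist_force: [0.2, 0.8, -1.2]
finger_gap: 13.7
finger_force: 49.9
clock: 10.9
eef_pos: [483.3, 156.1, 173.5]
eef_rot: [3.141, 0.0, 0.101]
wrist_force: [1.0, -1.7, -1.5]
finger_gap: 13.4
finger_force: 49.9
clock: 11.2
eef_pos: [483.3, 156.1, 171.5]
eef_rot: [3.141, 0.0, 0.101]
wrist_force: [0.7, -2.5, -1.7]
finger_gap: 13.4
finger_force: 49.9
```

```bash
python3 -m creep '[0, 0, 1, 0, 0, 0, 0, 0, 2, 0, 0, 0, 0, 0, 3, 0, 0, 0, 0, 0, 3, 0, 0, 0]';python3 -m creep '[0, 0, 1, 0, 0, 0, 0, 0, 2, 0, 0, 0, 0, 0, 3, 0, 0, 0, 0, 0, 3, 0, 0, 0]'
```

```text
clock: 11.6
eef_pos: [483.2, 156.2, 168.4]
eef_rot: [3.142, 0.0, 0.101]
wrist_force: [0.3, -1.9, -1.7]
finger_gap: 13.3
finger_force: 49.9
clock: 12.0
eef_pos: [483.2, 156.2, 165.4]
eef_rot: [3.141, 0.0, 0.101]
wrist_force: [0.5, -2.4, -1.8]
finger_gap: 13.4
finger_force: 49.9
```

```bash
python3 -m creep '[0, 0, 1.5, 0, 0, 0, 0, 0, 3, 0, 0, 0, 0, 0, 4, 0, 0, 0, 0, 0, 5, 0, 0, 0]';python3 -m creep '[0, 0, 1, 0, 0, 0, 0, 0, 2, 0, 0, 0, 0, 0, 3, 0, 0, 0, 0, 0, 4, 0, 0, 0]'
```

```text
clock: 12.4
eef_pos: [483.3, 156.1, 160.6]
eef_rot: [3.142, 0.0, 0.101]
wrist_force: [0.6, -3.2, -0.3]
finger_gap: 13.6
finger_force: 49.9
clock: 12.8
eef_pos: [483.3, 156.2, 156.6]
eef_rot: [3.142, -0.0, 0.101]
wrist_force: [0.9, -3.2, 0.5]
finger_gap: 13.9
finger_force: 49.9
```

```bash
python3 -m creep '[0, 0, 0.7, 0, 0, 0, 0, 0, 1.4, 0, 0, 0, 0, 0, 2, 0, 0, 0, 0, 0, 2, 0, 0, 0]';python3 -m creep '[0, 0, 0.5, 0, 0, 0, 0, 0, 1, 0, 0, 0, 0, 0, 1, 0, 0, 0]';python3 -m creep '[0, 0, 0.3, 0, 0, 0, 0, 0, 0.6, 0, 0, 0, 0, 0, 0.6, 0, 0, 0]'
```

```text
clock: 13.2
eef_pos: [483.2, 156.2, 154.5]
eef_rot: [3.142, 0.0, 0.101]
wrist_force: [0.4, -3.4, -1.7]
finger_gap: 13.6
finger_force: 49.9
clock: 13.5
eef_pos: [483.3, 156.2, 153.6]
eef_rot: [-3.142, 0.0, 0.101]
wrist_force: [1.5, -3.1, -1.1]
finger_gap: 13.5
finger_force: 49.9
clock: 13.8
eef_pos: [483.3, 156.2, 153.0]
eef_rot: [3.142, 0.0, 0.101]
wrist_force: [1.4, -3.5, 0.3]
finger_gap: 13.7
finger_force: 49.9
```

```bash
python3 -m creep '[0, 0, 0.4, 0, 0, 0, 0, 0, 0.4, 0, 0, 0]'|grep -E 'pos|wr';python3 -m creep '[0, 0, 0.4, 0, 0, 0, 0, 0, 0.4, 0, 0, 0]'|grep -E 'pos|wr'; python3 -m creep '[0, 0, 0.4, 0, 0, 0, 0, 0, 0.4, 0, 0, 0]'|grep -E 'pos|wr'
```

```text
eef_pos: [483.3, 156.2, 152.6]
wrist_force: [-0.4, -3.3, -0.9]
eef_pos: [483.3, 156.2, 152.1]
wrist_force: [0.5, -4.0, -0.6]
eef_pos: [483.3, 156.2, 151.8]
wrist_force: [0.9, -3.5, -0.6]
```

```bash
for i in 1 2 3; do python3 -m creep '[0, 0, 0.4, 0, 0, 0, 0, 0, 0.4, 0, 0, 0]'|grep -E 'pos|wr'; done
python3 - <<'E'
from h import *
im,d,K,M=cam('wrist'); T=pose();P=cloud(d,K,M); Q=cloud(d,K,np.linalg.inv(T)@M)
m=(abs(Q[...,1])<21)&(abs(Q[...,1])>10)&(abs(Q[...,0])<4)&(P[...,2]<175)&(P[...,2]>152); print('hinge top z',np.percentile(P[m][:,2],[10,50,90]),m.sum())
m=(abs(Q[...,1])<6)&(abs(Q[...,0])<6)&(Q[...,2]<-25); print('head top',np.median(P[m][:,2]),m.sum())
E
```

```text
eef_pos: [483.3, 156.2, 151.4]
wrist_force: [1.2, -4.1, -0.9]
eef_pos: [483.3, 156.2, 151.0]
wrist_force: [0.5, -3.0, -0.5]
eef_pos: [483.3, 156.2, 150.6]
wrist_force: [1.3, -3.5, -1.1]
hinge top z [160.35729271 161.53562604 163.15836526] 18
head top 189.6862714437577 459
```

I made a sign slip: the seat is at TCP z ≈ 146.8, which is 3.8 mm further. The head-top depth agrees.

```bash
python3 -m creep '[0, 0, 0.8, 0, 0, 0, 0, 0, 1.6, 0, 0, 0, 0, 0, 2.4, 0, 0, 0, 0, 0, 2.4, 0, 0, 0]'|grep -E 'pos|wr'; for i in 1 2 3; do python3 -m creep '[0, 0, 0.4, 0, 0, 0, 0, 0, 0.4, 0, 0, 0]'|grep -E 'pos|wr'; done
```

```text
eef_pos: [483.2, 156.2, 148.0]
wrist_force: [1.1, -2.9, -2.1]
eef_pos: [483.3, 156.2, 147.8]
wrist_force: [0.8, -3.3, 0.1]
eef_pos: [483.3, 156.2, 147.4]
wrist_force: [0.9, -3.4, -0.8]
eef_pos: [483.3, 156.2, 147.0]
wrist_force: [0.1, -3.7, -0.9]
```

```bash
for i in 1 2 3; do python3 -m creep '[0, 0, 0.3, 0, 0, 0, 0, 0, 0.3, 0, 0, 0]'|grep -E 'pos|wr'; done
```

```text
eef_pos: [483.3, 156.2, 146.8]
wrist_force: [1.5, -3.8, 0.7]
eef_pos: [483.4, 156.2, 146.7]
wrist_force: [-0.7, -4.3, 4.9]
eef_pos: [483.5, 156.2, 146.7]
wrist_force: [-1.8, -4.9, 7.5]
```

Seated at the expected height with 7.5 N. Release and rise.

```bash
python3 -m creep '[0, 0, 0.3, 0, 0, 0, 0, 0, 0.3, 0, 0, 0]'|grep -E 'pos|wr'; python3 -m creep '[0, 0, 0, 0, 0, 0, 0, 0, 0, 0, 0, 0, 0, 0, 0, 0, 0, 0]' 40; python3 -m creep '[0, 0, -10, 0, 0, 0, 0, 0, -30, 0, 0, 0, -10, 0, -50, 0, 0, 0, -15, 0, -60, 0, 0, 0, -15, 0, -60, 0, 0, 0]'
python3 -m creep '[0, 0, 0, 0, 0, 0]' 0
python3 - <<'E'
from h import *
im,d,K,M=cam('wrist'); T=pose(); cv2.imwrite('pics/w6.png',cv2.resize(im[110:310,155:355,::-1],None,fx=3,fy=3,interpolation=cv2.INTER_CUBIC)); np.savez('w6.npz',im=im,d=d,K=K,M=M,T=T)
P=cloud(d,K,M)
Q=(P-[483.8,156.9,0])@R.from_euler('z',0.10).as_matrix()
Z=P[...,2]
for n,m in (('headtop',(abs(Q[...,0])<12)&(abs(Q[...,1])<12)&(Z>180)&(Z<192)),('ring',(Q[...,0]>-60)&(Q[...,0]<6)&(abs(Q[...,1])<26)&(Z>154)&(Z<168)),('bar',(Q[...,0]>-60)&(Q[...,0]<-38)&(abs(Q[...,1])<15)&(Z>145)&(Z<170))):
    s=Q[m]; print(n,len(s),s.min(0).round(1),s.max(0).round(1),np.median(s,0).round(1)) if len(s) else print(n,0)
E
```

```text
eef_pos: [483.5, 156.2, 146.6]
wrist_force: [-3.1, -5.2, 10.3]
clock: 17.15
eef_pos: [483.2, 156.5, 145.6]
eef_rot: [-3.141, 0.0, 0.101]
wrist_force: [0.4, -0.6, 0.0]
finger_gap: 33.8
finger_force: 0.0
clock: 17.65
eef_pos: [468.6, 154.9, 207.4]
eef_rot: [-3.141, -0.003, 0.101]
wrist_force: [0.3, 0.1, -0.1]
finger_gap: 39.7
finger_force: 0.0
clock: 17.75
eef_pos: [468.3, 154.7, 205.4]
eef_rot: [-3.142, 0.0, 0.101]
wrist_force: [-0.3, 0.4, -0.1]
finger_gap: 34.6
finger_force: 0.0
headtop 295 [ -7.6  -7.9 180.3] [  6.6   5.9 187.4] [  0.5  -0.6 185.4]
ring 871 [-49.  -20.7 154.1] [  6.   20.6 166.5] [-20.6   2.  159.4]
bar 179 [-49.  -14.9 155.5] [-38.5  14.2 161.2] [-4.550e+01  1.000e-01  1.589e+02]
```

View pics/w6.png

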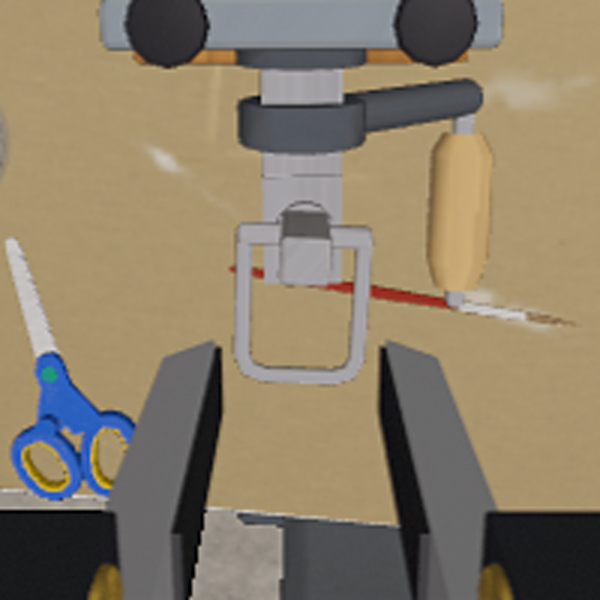

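The picture shows the pin seated on the shaft, the ring open and level towards the robot. The head top measures 185.4, matching 85.4 on the rack, so the collar is at 150. Next is pressing the cross bar with the shut fingertips.

```bash
python3 -m creep '[-15, -0.3, 0, 0, 0, 0, -25.4, -0.6, 10, 0, 0, 0, -25.4, -0.6, 25, 0, 0, 0, -25.4, -0.6, 45, 0, 0, 0, -25.4, -0.6, 50, 0, 0, 0]' 0 20; python3 -m creep '[0, 0, 0, 0, 0, 0, 0, 0, 0, 0, 0, 0]'
```

```text
clock: 18.3
eef_pos: [442.1, 152.4, 153.4]
eef_rot: [3.141, 0.004, 0.101]
wrist_force: [0.3, 0.5, 0.8]
finger_gap: 0.5
finger_force: 0.0
clock: 18.5
eef_pos: [443.4, 152.8, 156.3]
eef_rot: [-3.142, -0.0, 0.101]
wrist_force: [-0.3, 0.5, 1.2]
finger_gap: 0.2
finger_force: 0.0
```

```bash
python3 -m creep '[0, 0, 4, 0, 0, 0, 0, 0, 8, 0, 0, 0, 0, 0, 12, 0, 0, 0, 0, 0, 15, 0, 0, 0, 0, 0, 18, 0, 0, 0]'|grep -E 'pos|wr'; python3 -m creep '[0, 0, 2, 0, 0, 0, 0, 0, 4, 0, 0, 0, 0, 0, 6, 0, 0, 0, 0, 0, 8, 0, 0, 0, 0, 0, 10, 0, 0, 0]'|grep -E 'pos|wr'; python3 -m creep '[0, 0, 2, 0, 0, 0, 0, 0, 4, 0, 0, 0, 0, 0, 6, 0, 0, 0, 0, 0, 8, 0, 0, 0]'|grep -E 'pos|wr'
```

```text
eef_pos: [443.0, 152.7, 137.6]
wrist_force: [-1.3, -0.4, 3.0]
eef_pos: [443.3, 152.8, 127.8]
wrist_force: [0.2, 0.8, 2.5]
eef_pos: [443.2, 152.8, 119.8]
wrist_force: [2.1, -0.2, 3.2]
```

```bash
python3 -m creep '[0, 0, 2, 0, 0, 0, 0, 0, 4, 0, 0, 0, 0, 0, 6, 0, 0, 0, 0, 0, 8, 0, 0, 0]'|grep -E 'pos|wr'; python3 -m creep '[0, 0, 2, 0, 0, 0, 0, 0, 4, 0, 0, 0, 0, 0, 5, 0, 0, 0, 0, 0, 6, 0, 0, 0, 0, 0, 6, 0, 0, 0]'|grep -E 'pos|wr'
python3 - <<'E'
from h import *
im,d,K,M=cam('side');P=cloud(d,K,M);Q=(P-[483.8,156.9,0])@R.from_euler('z',0.10).as_matrix()
m=(Q[...,0]>-60)&(Q[...,0]<-22)&(abs(Q[...,1])<24)&(Q[...,2]>90)&(Q[...,2]<165);print(m.sum());s=Q[m]
for z in range(90,165,8):
    k=s[abs(s[:,2]-z)<4]; print(z,len(k),k.min(0).round(0) if len(k) else '',k.max(0).round(0) if len(k) else '')
E
```

```text
eef_pos: [442.9, 152.7, 111.6]
wrist_force: [2.5, 0.9, 1.6]
eef_pos: [442.8, 152.7, 105.6]
wrist_force: [0.2, 0.4, -0.5]
66
90 0  
98 0  
106 0  
114 0  
122 2 [-49.  -0. 124.] [-38.   3. 124.]
130 8 [-53. -13. 127.] [-33.   3. 134.]
138 14 [-52. -17. 135.] [-34.   7. 142.]
146 15 [-51. -17. 143.] [-32.   7. 149.]
154 13 [-53. -19. 151.] [-33.   6. 158.]
162 14 [-52. -18. 159.] [-33.   5. 165.]
```

The force has dropped to zero, so the ring appears to have snapped. I'll retreat straight up and check.

```bash
python3 -m creep '[-3, 0, -15, 0, 0, 0, -6, 0, -40, 0, 0, 0, -8, 0, -70, 0, 0, 0, -10, 0, -100, 0, 0, 0, -15, 0, -120, 0, 0, 0]'|grep -E 'clock|pos|wr'; python3 -m creep '[0, 0, 0, 0, 0, 0, 0, 0, 0, 0, 0, 0, 0, 0, 0, 0, 0, 0]' 60 >/dev/null
python3 - <<'E'
from h import *
im,d,K,M=cam('wrist'); cv2.imwrite('pics/w7.png',cv2.resize(im[110:310,155:355,::-1],None,fx=3,fy=3,interpolation=cv2.INTER_CUBIC))
for n in('wrist','side','top'):
    if n!='wrist': im,d,K,M=cam(n)
    P=cloud(d,K,M);Q=(P-[483.8,156.9,0])@R.from_euler('z',0.10).as_matrix();Z=Q[...,2]
    for k,m in (('headtop',(abs(Q[...,0])<12)&(abs(Q[...,1])<12)&(Z>180)&(Z<192)),('open ring',(Q[...,0]>-60)&(Q[...,0]<-24)&(abs(Q[...,1])<24)&(Z>120)&(Z<168)),('shut legs',(Q[...,0]>-22)&(Q[...,0]<4)&(abs(Q[...,1])<24)&(abs(Q[...,1])>15)&(Z>100)&(Z<150)),('shut bar',(Q[...,0]>-22)&(Q[...,0]<4)&(abs(Q[...,1])<24)&(Z>107)&(Z<119))):
        s=Q[m]; print(n,k,len(s),*( (np.median(s,0).round(1),s.min(0).round(1),s.max(0).round(1)) if len(s) else ()))
E
```

```text
clock: 21.35
eef_pos: [428.4, 151.3, 227.9]
wrist_force: [-0.0, -0.4, -0.4]
wrist headtop 278 [ -0.4  -0.9 185.6] [ -8.2  -7.6 181.9] [  6.    6.6 187.8]
wrist open ring 0
wrist shut legs 0
wrist shut bar 0
side headtop 12 [ -1.3  -6.7 183. ] [ -8.9 -11.9 180.2] [  4.3   3.6 185.6]
side open ring 0
side shut legs 21 [ -8.6 -18.5 137.8] [-20.2 -23.8 114.2] [  0.3 -15.2 148.1]
side shut bar 7 [ -9.1  -4.1 114.8] [-10.7 -23.  110.5] [ -3.   10.4 118.8]
top headtop 0
top open ring 0
top shut legs 0
top shut bar 0
```

View pics/w7.png

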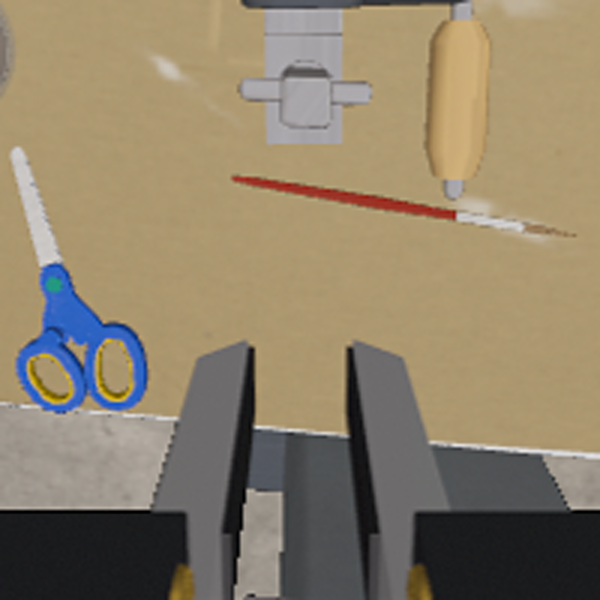

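The picture shows only the hinge bar across the shaft at about (305,92) in the crop, with no open ring left. The side depth puts the cross bar at local x ≈ -9, z ≈ 115, which matches the shut position at (-8,113). The pin is still home and the robot is clear.

```bash
python3 -c "
from cell import manip
print(manip.sign_off())"
```

```text
the job is handed in; nothing more can be done
None
```

The job is handed in, but no verdict came back: at 21 s of the 72 s allowed, my last measurements had the pin home in the shaft, its ring snapped shut round the foot, the arm clear, and the jars not approached (I did not re-measure them).

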